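# Turn the key rack to bring the orange key round

### The job

With a fingertip, gently push on a spoke of the rotary key rack and turn it until the key with the orange head stands squarely over the blue pad, ready for whoever leaves next. Push only: do not pinch or spin the rack, do not touch or lift the keys, and leave the bowl, flashlight and sunglasses case where they are.

Things in the scene. Friction and masses are not known exactly. Their poses are not given: they have to be found in the camera images.
- rack_foot: fixed steel foot of the rotary key rack: disc 140 mm across and 12 mm high, with a flat tongue 36 mm wide and 8 mm high running along its own +x out to 150 mm from the centre, and an upright 22 mm post. Origin: centre of the disc on the ledge, on the vertical turning axis (z). It may face any way
- blue_pad (a point): point on the blue plastic pad on the foot's tongue, 105 mm from the turning axis, height 11 mm. The pad is 34 mm wide and reaches from 82 to 148 mm from the axis
- rack_head (a joint): angle (rad) of the turning steel head about the vertical axis, growing counter-clockwise seen from above; it turns freely more than a full turn either way. The orange key is over the blue pad at 0 and at 6.283. A friction bearing (about 0.06 N m) holds the head wherever it is left
- hub (a point): top centre of the head's hub, on the turning axis, 88 mm above the ledge; hub 42 mm across. Four spokes at right angles: bare flat bars 8 mm wide, 24 mm high (54 to 78 mm above the ledge) from 21 to 89 mm from the axis, each ending in a slotted key holder 24 mm wide, 89 to 118 mm from the axis. Under the spokes is free air down to the foot
- key_orange: key with a round orange plastic head (26 mm across, 12 mm thick, top 104 mm above the ledge), standing blade down in the holder at the end of a spoke. It fits snugly in its slot and turns with the head, but can be drawn upward. Origin: 105 mm from the turning axis, 78 mm above the ledge; its x axis points outward along the spoke
- key_white: key with a round white plastic head (26 mm across, 12 mm thick, top 104 mm above the ledge), standing blade down in the holder at the end of a spoke, a quarter turn counter-clockwise (from above) from the orange one. It fits snugly in its slot and turns with the head, but can be drawn upward. Origin: 105 mm from the turning axis, 78 mm above the ledge; its x axis points outward along the spoke
- key_green: key with a round green plastic head (26 mm across, 12 mm thick, top 104 mm above the ledge), standing blade down in the holder at the end of a spoke, straight across the hub from the orange one. It fits snugly in its slot and turns with the head, but can be drawn upward. Origin: 105 mm from the turning axis, 78 mm above the ledge; its x axis points outward along the spoke
- key_black: key with a round black plastic head (26 mm across, 12 mm thick, top 104 mm above the ledge), standing blade down in the holder at the end of a spoke, a quarter turn clockwise (from above) from the orange one. It fits snugly in its slot and turns with the head, but can be drawn upward. Origin: 105 mm from the turning axis, 78 mm above the ledge; its x axis points outward along the spoke
- bowl: loose pale blue ceramic bowl, 140 mm across, 55 mm high, a glass marble lying in it; origin at the centre of its underside
- flashlight: loose orange flashlight lying on the ledge, 162 mm long along its x, head 44 mm across; origin under its middle
- case: loose silver sunglasses case, 62 x 160 x 44 mm (x, y, z); origin at the centre of its underside

How it is judged:
At the end, for the whole second after the job is handed in: The orange key stands within 14 mm (horizontally) of the point on the blue pad, the rack is still, and bowl, flashlight and case are within 15 mm of where they began (horizontal distance between key_orange and blue_pad below 0.014 m and velocity of joint rack_head between -0.05 and 0.05 rad/s and distance of each of bowl, flashlight, case from where it was at the start of the episode below 0.015 m); the robot touches nothing.
It fails at once if a key is touched by the robot (over 1 N) (contact force between any of the fingers, the arm and key_orange above 1 N or contact force between any of the fingers, the arm and key_white above 1 N or contact force between any of the fingers, the arm and key_green above 1 N or contact force between any of the fingers, the arm and key_black above 1 N).
It fails at once if a key is lifted in its slot (by more than 5 mm) (height (world z) of any of key_orange, key_white, key_green, key_black above 0.083 m).
It fails at once if the rack is pinched or pushed hard (over 20 N) (contact force between the fingers and rack_head above 20 N).
It fails at once if the rack is spun (faster than 5 rad/s) (velocity of joint rack_head above 5 rad/s or velocity of joint rack_head below -5 rad/s).
It fails at once if the bowl, flashlight or case is shifted by more than 15 mm (distance of any of bowl, flashlight, case from where it was at the start of the episode above 0.015 m).
It also fails if it takes over 48 s, if anything falls off the work surface, if the arm or the gripper's body presses on something with over 40 N, if the wrist force passes 120 N, or if a joint passes its speed limit or range.

### The arm

A 6-joint arm with a two-finger parallel gripper is mounted at the origin on the work surface. World frame = base frame: x ahead of the robot, y to its left, z up, the work surface at z = 0. Lengths are in m, angles in rad, forces in N, time in s.
With the tool pointing down it reaches from about 0.35 to 0.875 m from the base axis. Payload 4.2 kg.
Tool frame: the origin (TCP) lies at the very end of the fingers, on their centre line; the grasp point (between the pads) lies 19 mm behind it; z points along the fingers, y is the line along which they close (so a half turn about z gives the same grasp; the last joint's range is limited). The gripper opens to 87 mm and grips with 3 to 60 N. Pads are 19 mm wide; open, the fingers measure 117 mm over their backs; the gripper's body (75 mm by 190 mm) begins 51 mm behind the grasp point.
Start: joints at [-0.951, 0.385, 0.008, 0, -1.194, -0.259], TCP at [0.221, -0.585, 0.223] pointing down, gripper open.
Joint ranges: [-3.14, 3.14], [-1.21, 2.06], [-1.07, 1.41], [-3.16, 2.05], [-2.99, -0.16], [-3.1, 3.1]. Speed limits (rad/s): [2.79, 2.79, 3.14, 3.14, 3.14, 3.14].

### API

Orientations are given as a unit quaternion [x, y, z, w].
In Python, from bench import ctrl gives the robot as it stands.
- The arm moves only by the tool arm_command, never from a script. Its argument "motion" is a list of rows, each a list of 2 entries, a list of its own where there are three numbers: the shift along the world's x, y, z as a fraction of full scale, then the turn about the world's z as a fraction of full scale. A call has 1 to 12 rows; each row is the pose to reach, as a shift and turn from the pose commanded when the call began; what a row does not reach only later rows make up. Full scale, the value 1, is 50 cm for a shift and pi/2 rad for a turn. A row lasts 1/12 s, in which the tool goes at most 41.7 mm and 7.16 degrees, less where a joint would pass 70% of its speed; a pose out of reach is approached as far as the arm can. A call with a number of a shift or a turn outside -1 to 1 is refused whole. A call with a gripper value outside its range is refused whole. "grip" is the opening, from 0 (shut) to 1 (fully open), set as the call begins (left out, the last holds). The fingers move at their own pace and stop on an object; "newtons" is the grip in N (left out, the last holds). Time passes only in rows, so rows that repeat a pose let the fingers close. It gives the time, the measured TCP pose, the force, the opening and the grip force at its end, in the units of the state.
- ctrl.get_state(): the state, without advancing time (a new reading comes with each control period).
- ctrl.camera(name): name is "scene" or "top" or "wrist"; returns the picture (384x512x3 uint8, blue, green, red); there is no depth.
- ctrl.camera_params(name): a dict with "fx", "fy", "cx", "cy" (pixels), "k1" (the pictures are not rectified: a ray, as slopes to the right and down, at radius r is drawn at 1 + k1 r^2 times it, then the intrinsics apply), "R" (3x3) and "t" (3): a world point X has camera coordinates R X + t. Camera axes: x right, y down, z forward; pixel columns grow to the right and rows downward; lengths in m; the calibration is good to about 2 mm. A picture is of the moment at which its call begins: read the wrist's pose just before it. camera_params takes no time and is no camera call; for the wrist camera it gives the pose at the moment of the call.
- ctrl.finish_job(): hands the job in; it is judged then, once.
The state is a dict: "time_s": time; "joint_pos": joint angles; "dq": joint speeds; "joint_torque": joint torques, N m; "tool_pos": TCP position; "orientation": TCP orientation; "wrist_force": force on the tool from outside, world axes, zero at the start; "torque": the same for the moment, N m; "grip_width": opening from 0.0 (shut) to 1.0 (fully open); "gripper_force": force on a finger pad.
Only numpy, scipy, OpenCV 4.12 (cv2) and the standard library are available. Lean on these libraries where they do the work, as an engineer would, in place of code of your own. Each camera call takes 0.05 s, during which the arm holds its last target. There are 200 camera calls.

## Working session

There is one attempt and no reset: what is moved stays moved. The work goes in short steps, Python scripts to look and compute and a tool call to move; the robot and the scene stay as the last step left them, time stands still between calls to the robot, and variables do not carry over. Pictures are saved under pics/ and viewed, at most 10 in all, crops included, and the job is handed in when it is done.

Besides the shell and the picture viewer there is one more tool, called after "Emit:" as name(argument=value, ...), one argument or row to a line, values as JSON. arm_command: Moves the arm, as the interface text tells. Shift numbers are shares of 50 cm and turn numbers shares of pi/2 rad, none past 1 either way. Its arguments: {"type":"object","properties":{"motion":{"type":"array","items":{"type":"array"}},"grip":{"type":"number"},"newtons":{"type":"number"}},"required":["motion"]}

```bash
mkdir -p pics; cat > h.py <<'E'
import numpy as np, cv2
from bench import ctrl
def ray(p,u,v):
    d=np.array([(u-p['cx'])/p['fx'],(v-p['cy'])/p['fy']]); s=d.copy()
    for _ in range(20): s=d/(1+p['k1']*(s@s))
    R=np.array(p['R']); t=np.array(p['t'])
    return -R.T@t, R.T@np.array([s[0],s[1],1.])
def plane(p,u,v,z):
    o,d=ray(p,u,v); return o+d*(z-o[2])/d[2]
def tri(a,b):
    (o1,d1),(o2,d2)=a,b
    A=np.stack([d1,-d2],1); k=np.linalg.lstsq(A,o2-o1,rcond=None)[0]
    x,y=o1+d1*k[0],o2+d2*k[1]; return (x+y)/2,np.linalg.norm(x-y)
def proj(p,X):
    c=np.array(p['R'])@X+np.array(p['t']); s=c[:2]/c[2]; s=s*(1+p['k1']*(s@s)); return s*[p['fx'],p['fy']]+[p['cx'],p['cy']]
E
python3 - <<'E'
from h import *
print(ctrl.get_state())
for n in('top','scene'):
    im=ctrl.camera(n); cv2.imwrite(f'pics/{n}0.png',im); p=ctrl.camera_params(n); print(n,p)
E
```

```text
{'time_s': 0.0, 'joint_pos': array([-9.51416665e-01,  3.85571642e-01,  6.65367628e-03, -5.03929435e-04,
       -1.19400583e+00, -2.58562630e-01]), 'dq': array([ 9.22317514e-04, -1.61381385e-03, -6.28175817e-04, -1.21318911e-03,
       -3.43567352e-05, -6.73689384e-04]), 'joint_torque': array([-1.08447497e-03, -3.90664029e+01,  1.87402403e+01,  4.21979651e+00,
        1.10013108e-02, -1.95802827e-04]), 'tool_pos': array([ 0.220439  , -0.58420108,  0.22146067]), 'orientation': array([-1.79339919e-01,  9.83786566e-01,  1.06241493e-03, -2.40109447e-04]), 'wrist_force': array([ 0.03232863, -0.51821933, -0.14912302]), 'torque': array([-0.01348542,  0.0435609 ,  0.06671057]), 'gripper_force': 0.0, 'grip_width': 0.9998924603482723}
top {'fx': 464.5690491420889, 'fy': 464.5690491420889, 'cx': 253.99447759930956, 'cy': 188.15136925911364, 'k1': -0.1793580927113516, 'R': array([[-0.0263955 , -0.99962779, -0.00689664],
       [-0.9832746 ,  0.02720614, -0.18008576],
       [ 0.18020636,  0.00202784, -0.98362674]]), 't': array([0.03040196, 0.62544768, 1.39580845])}
scene {'fx': 411.76559023957884, 'fy': 411.76559023957884, 'cx': 255.42786421650882, 'cy': 192.06470753256403, 'k1': -0.09774474491558242, 'R': array([[-0.84985552,  0.5265631 , -0.02183781],
       [ 0.37989916,  0.58337253, -0.71788099],
       [-0.36527007, -0.61839129, -0.69582325]]), 't': array([ 0.52236879, -0.19415066,  1.47445641])}
```

View pics/top0.png

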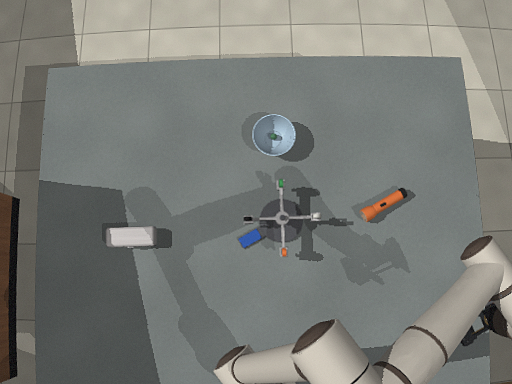

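View pics/scene0.png

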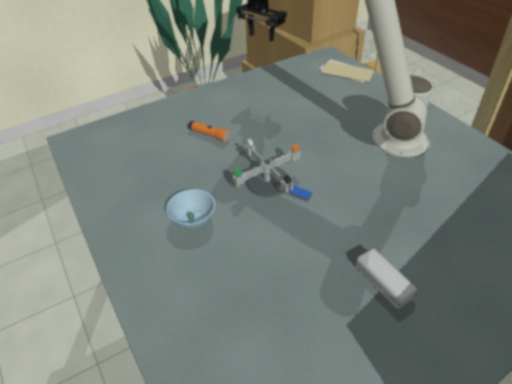

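The top view shows the hub near (282,218), orange key (284,252), white (316,216), green (281,184), black (248,219) and blue pad (251,239). In the scene view, orange is at (295,150), green (238,174) and the pad (301,193). Next I measure them in both views.

```bash
cat >> h.py <<'E'
def blobs(im,lo,hi,box):
    h=cv2.cvtColor(im,cv2.COLOR_BGR2HSV); m=cv2.inRange(h,np.array(lo),np.array(hi))
    k=np.zeros_like(m); x0,y0,x1,y1=box; k[y0:y1,x0:x1]=m[y0:y1,x0:x1]
    n,l,s,c=cv2.connectedComponentsWithStats(k); 
    if n<2: return None
    i=1+np.argmax(s[1:,4]); return c[i],s[i,4]
COL=dict(orange=((3,140,100),(18,255,255)),green=((50,100,40),(85,255,255)),blue=((105,130,60),(130,255,255)))
BOX=dict(top=(235,170,335,275),scene=(225,130,325,205))
E
python3 - <<'E'
from h import *
P={n:ctrl.camera_params(n) for n in BOX}; I={n:cv2.imread(f'pics/{n}0.png') for n in BOX}
B={}
for c in COL:
    r=[]
    for n in BOX:
        b=blobs(I[n],*COL[c],BOX[n]); B[c,n]=b[0]; print(c,n,b); r.append(ray(P[n],*b[0]))
    z=.011 if c=='blue' else .095
    print(c,'tri',tri(*r),'plane',[plane(P[n],*B[c,n],z).round(4) for n in BOX])
b=B
o=plane(P['top'],*b['orange','top'],.095); g=plane(P['top'],*b['green','top'],.095); pad=plane(P['top'],*b['blue','top'],.011)
c=(o+g)/2; print('hub',c,'len',np.linalg.norm(o-g)/2,'padr',np.linalg.norm((pad-c)[:2]))
an=lambda d:np.degrees(np.arctan2(d[1],d[0])); print('orange ang',an(o-c),'pad ang',an(pad-c))
for n,bb in(('top',(215,150,345,280)),('scene',(210,120,330,210))):
    x0,y0,x1,y1=bb; cv2.imwrite(f'pics/{n}c.png',cv2.resize(I[n][y0:y1,x0:x1],None,fx=4.5,fy=4.5,interpolation=cv2.INTER_CUBIC))
i=ctrl.camera('top')  # bowl/flash/case rough
for nm,px,z in(('bowl',(274,135),.055),('fl1',(365,214),.02),('fl2',(404,191),.02),('case',(132,237),.044)): print(nm,plane(P['top'],*px,z).round(3))
E
```

```text
orange top (array([283.55172414, 251.62068966]), np.int32(29))
orange scene (array([294.57575758, 147.93939394]), np.int32(33))
orange tri (array([ 0.42421424, -0.06945326,  0.09190877]), np.float64(0.0008701737752265728)) plane [array([ 0.4244, -0.0696,  0.095 ]), array([ 0.4263, -0.066 ,  0.095 ])]
green top (array([280.5       , 182.73333333]), np.int32(30))
green scene (array([237.5       , 171.93181818]), np.int32(44))
green tri (array([ 0.63352899, -0.06763804,  0.09311878]), np.float64(0.0011071618396821887)) plane [array([ 0.6336, -0.0679,  0.095 ]), array([ 0.6341, -0.0653,  0.095 ])]
blue top (array([249.66210046, 237.88584475]), np.int32(219))
blue scene (array([300.39416058, 192.05109489]), np.int32(137))
blue tri (array([0.4732104 , 0.03300637, 0.00725777]), np.float64(0.004201830412783028)) plane [array([0.4745, 0.0316, 0.011 ]), array([0.4742, 0.0375, 0.011 ])]
hub [ 0.52901502 -0.06871242  0.095     ] len 0.10460809884225525 padr 0.11412840129107142
orange ang -179.53541472744996 pad ang 118.53159106542529
bowl [ 0.798 -0.055  0.055]
fl1 [ 0.539 -0.34   0.02 ]
fl2 [ 0.61  -0.475  0.02 ]
case [0.483 0.401 0.044]
```

View pics/topc.png

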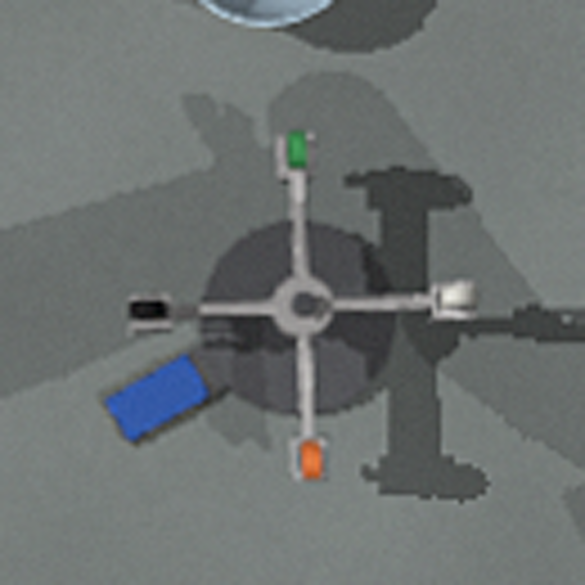

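The crop confirms the geometry: hub (304,305), orange key straight down (311,459), pad to the lower left (155,398). Orange is at 180.5° and the pad at 118.5°, so the head must turn about 62° clockwise. I'll push the green spoke toward −y with closed fingers.

Emit:
arm_command(
  motion=[
    [[0.04,0.06,0],-0.02],
    [[0.08,0.12,0],-0.04],
    [[0.12,0.18,0],-0.06],
    [[0.16,0.24,0],-0.08],
    [[0.2,0.3,0],-0.1],
    [[0.24,0.36,0],-0.12],
    [[0.28,0.42,0],-0.14],
    [[0.32,0.48,0],-0.16],
    [[0.36,0.54,0],-0.18],
    [[0.4,0.6,0],-0.2],
    [[0.44,0.66,0],-0.22],
    [[0.48,0.72,0],-0.23],
  ],
  grip=0,
  newtons=10,
)

```text
time_s: 1.15
tool_pos: [0.4611, -0.223, 0.2225]
orientation: [0.001, 1.0, 0.0, -0.0]
wrist_force: [-0.6, 0.3, -0.0]
grip_width: 0.177
gripper_force: 0.0
```

Emit:
arm_command(
  motion=[
    [[0.04,0.06,0],0],
    [[0.08,0.12,0],0],
    [[0.12,0.18,0],0],
    [[0.16,0.24,0],0],
    [[0.2,0.3,0],0],
    [[0.23,0.36,0],0],
    [[0.25,0.39,0],0],
    [[0.252,0.402,0],0],
    [[0.252,0.402,0],0],
    [[0.252,0.402,0],0],
    [[0.252,0.402,0],0],
  ],
)

```text
time_s: 2.07
tool_pos: [0.5859, -0.0249, 0.2226]
orientation: [0.001, 1.0, -0.0, -0.0]
wrist_force: [-0.5, -0.3, 0.8]
grip_width: 0.0
gripper_force: 0.0
```

```bash
python3 - <<'E'
from h import *
s=ctrl.get_state(); print(s['tool_pos'],s['grip_width'],s['wrist_force'])
im=ctrl.camera('wrist'); cv2.imwrite('pics/w1.png',im); p=ctrl.camera_params('wrist')
print('hub',proj(p,np.array([.529,-.0687,.088])),'tcp at .06',proj(p,np.r_[s['tool_pos'][:2],.06]),proj(p,s['tool_pos']))
E
```

```text
[ 0.58591346 -0.02492987  0.22261306] 0.00047032404405028744 [-0.45001214 -0.3374505   0.7545909 ]
hub [210.64709408 126.00995137] tcp at .06 [256.24547811 177.69565464] [255.91914352 236.72421103]
```

View pics/w1.png

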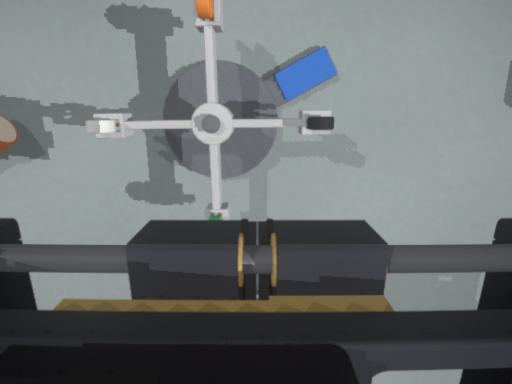

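The wrist view shows the hub at (212,124), against a predicted (211,126), and the green key at (217,215). The finger block spans columns ~133–383 at rows 221–300. I'll check how wide the fingers really are before descending.

```bash
python3 - <<'E'
from h import *
s=ctrl.get_state(); p=ctrl.camera_params('wrist'); print(p['fx'],(-np.array(p['R']).T@p['t']).round(3))
x,y,z=s['tool_pos']
for dz in (0,.019,.04,.07):
  for dx in(-.0095,.0095):
    print(dz,dx,[proj(p,np.array([x+dx,y+dy,z+dz])).round(0) for dy in(-.015,.015)])
for u,v in((152,221),(365,221),(133,300),(383,300)): print([ (plane(p,u,v,z+dz)-[x,y,z]).round(3) for dz in (0,.03,.06)])
E
```

```text
302.4587944209393 [ 0.516 -0.024  0.385]
0 -0.0095 [array([229., 221.]), array([282., 221.])]
0 0.0095 [array([230., 252.]), array([281., 252.])]
0.019 -0.0095 [array([226., 235.]), array([285., 234.])]
0.019 0.0095 [array([227., 268.]), array([284., 268.])]
0.04 -0.0095 [array([222., 253.]), array([289., 253.])]
0.04 0.0095 [array([223., 291.]), array([288., 291.])]
0.07 -0.0095 [array([212., 292.]), array([298., 292.])]
0.07 0.0095 [array([214., 337.]), array([296., 337.])]
[array([-0.01 , -0.059,  0.   ]), array([-0.021, -0.048,  0.03 ]), array([-0.032, -0.037,  0.06 ])]
[array([-0.01 ,  0.063,  0.   ]), array([-0.021,  0.051,  0.03 ]), array([-0.032,  0.04 ,  0.06 ])]
[array([ 0.042, -0.076,  0.   ]), array([ 0.022, -0.062,  0.03 ]), array([ 0.001, -0.048,  0.06 ])]
[array([0.043, 0.079, 0.   ]), array([0.022, 0.064, 0.03 ]), array([0.001, 0.05 , 0.06 ])]
```

```bash
python3 - <<'E'
from h import *
s=ctrl.get_state(); p=ctrl.camera_params('scene'); im=ctrl.camera('scene')
a=im[40:220,180:380]; print(proj(p,s['tool_pos']))
w=cv2.imread('pics/w1.png')[190:340,110:400]
a=cv2.resize(a,(600,540),interpolation=cv2.INTER_CUBIC)
cv2.imwrite('pics/s1.png',a)
E
```

```text
[257.74995743 138.49812037]
```

View pics/s1.png

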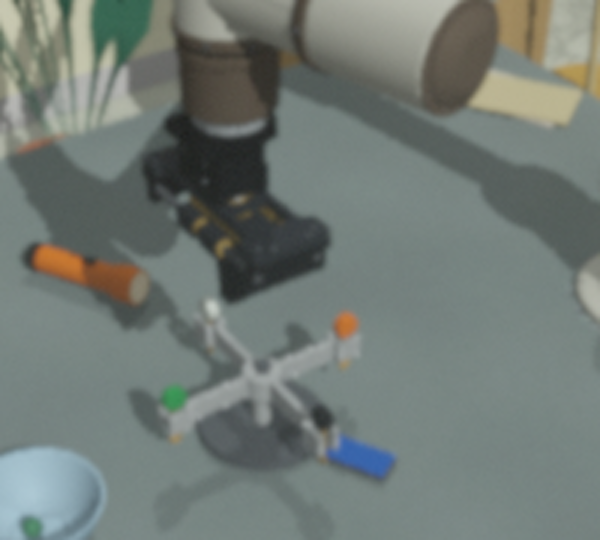

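The scene crop shows the gripper above the rack: a dark block with its lowest corner near (232,298) and right end near (325,250). I'll project the nominal finger and body outlines to compare.

```bash
python3 - <<'E'
from h import *
s=ctrl.get_state(); p=ctrl.camera_params('scene'); t=s['tool_pos']; print(t)
f=lambda d:((proj(p,t+np.array(d))-[180,40])*3).round(0)
for z,a,b in((0,.0095,.015),(.05,.0095,.015),(.07,.0375,.095),(.1,.0375,.095)):
    print(z,[f((i*a,j*b,z)) for i,j in((1,1),(1,-1),(-1,-1),(-1,1))])
w=cv2.imread('pics/w1.png')[190:310,110:400]; w=cv2.convertScaleAbs(w,alpha=3,beta=20)
a=ctrl.camera('scene')[70:150,210:310]; a=cv2.convertScaleAbs(a,alpha=2.5,beta=20)
for i,j in((1,1),(1,-1),(-1,-1),(-1,1)):pass
cv2.imwrite('pics/cmp.png',np.vstack([cv2.resize(w,(560,232)),cv2.resize(a,(460,366),interpolation=cv2.INTER_CUBIC) if 0 else cv2.copyMakeBorder(cv2.resize(a,(440,352),interpolation=cv2.INTER_CUBIC),0,0,0,120,0)]))
E
```

```text
[ 0.5860709  -0.02498509  0.22283408]
0 [array([233., 307.]), array([216., 291.]), array([233., 284.]), array([251., 300.])]
0.05 [array([232., 261.]), array([214., 245.]), array([232., 238.]), array([250., 255.])]
0.07 [array([255., 300.]), array([141., 195.]), array([212., 171.]), array([330., 270.])]
0.1 [array([254., 270.]), array([139., 166.]), array([211., 142.]), array([331., 240.])]
```

View pics/cmp.png

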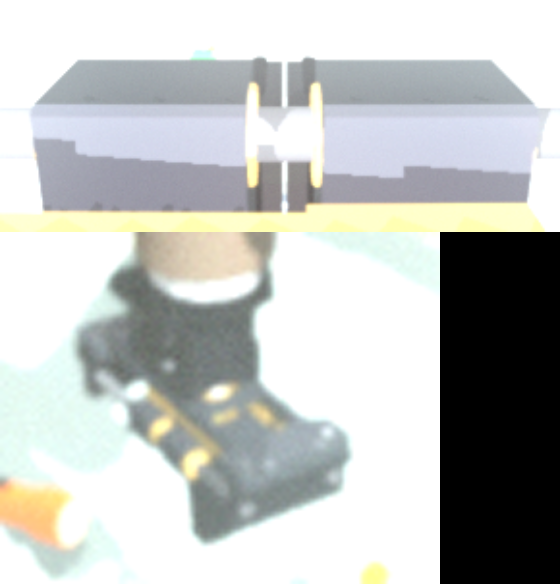

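The projections match the body block at its stated height, and the thin fingers in the middle (about ±11 mm) are clear of everything. Next I descend between the green and black spokes to z ≈ 0.062.

Emit:
arm_command(
  motion=[
    [[0,0,-0.05],0],
    [[0,0,-0.1],0],
    [[0,0,-0.15],0],
    [[0,0,-0.2],0],
    [[0,0,-0.24],0],
    [[0,0,-0.27],0],
    [[0,0,-0.3],0],
    [[0,0,-0.315],0],
    [[0,0,-0.322],0],
    [[0,0,-0.322],0],
    [[0,0,-0.322],0],
  ],
)

```text
time_s: 3.13
tool_pos: [0.5872, -0.0239, 0.0623]
orientation: [0.0, 1.0, 0.0, 0.001]
wrist_force: [0.5, 0.1, -0.6]
grip_width: 0.006
gripper_force: 0.0
```

```bash
python3 - <<'E'
from h import *
s=ctrl.get_state(); print(s['tool_pos'],s['wrist_force'])
C=np.array([.529,-.0687]); r=.058; off=.004+.012
# TCP path: fingertip centre = C + r*u + off*n(ccw side)
for a in np.arange(10,-63,-6):
    t=np.radians(a); q=C+r*np.array([np.cos(t),np.sin(t)])+off*np.array([-np.sin(t),np.cos(t)])
    print(a,((q-s['tool_pos'][:2])/.5).round(3),a/90)
E
```

```text
[ 0.58720024 -0.02391657  0.06233473] [ 0.45279104  0.110859   -0.58327401]
10 [-0.008 -0.038] 0.1111111111111111
4 [-0.003 -0.05 ] 0.044444444444444446
-2 [ 0.001 -0.062] -0.022222222222222223
-8 [ 0.003 -0.074] -0.08888888888888889
-14 [ 0.004 -0.087] -0.15555555555555556
-20 [ 0.004 -0.099] -0.2222222222222222
-26 [ 0.002 -0.112] -0.28888888888888886
-32 [-0.001 -0.124] -0.35555555555555557
-38 [-0.005 -0.136] -0.4222222222222222
-44 [-0.011 -0.147] -0.4888888888888889
-50 [-0.017 -0.158] -0.5555555555555556
-56 [-0.025 -0.168] -0.6222222222222222
-62 [-0.034 -0.177] -0.6888888888888889
```

Emit:
arm_command(
  motion=[
    [[0,-0.015,0],0],
    [[0,-0.03,0],0],
    [[0,-0.042,0],0],
    [[0,-0.05,0],0],
    [[0,-0.056,0],0],
    [[0.001,-0.062,0],-0.02],
    [[0.002,-0.068,0],-0.055],
    [[0.003,-0.074,0],-0.09],
    [[0.004,-0.081,0],-0.12],
    [[0.004,-0.087,0],-0.155],
    [[0.004,-0.093,0],-0.19],
    [[0.004,-0.099,0],-0.22],
  ],
)

```text
time_s: 4.13
tool_pos: [0.589, -0.0733, 0.0617]
orientation: [0.173, 0.985, 0.0, 0.0]
wrist_force: [0.2, 0.4, -0.7]
grip_width: 0.003
gripper_force: 0.5
```

```bash
cat > m.py <<'E'
from h import *
import sys
s=ctrl.get_state(); print(s['tool_pos'],s['wrist_force'])
C=np.array([.529,-.0687])
for n in BOX:
    p=ctrl.camera_params(n); im=ctrl.camera(n); cv2.imwrite(f'pics/{n}{sys.argv[1]}.png',im)
    for c in('orange','green'):
        b=blobs(im,*COL[c],(225,165,340,280) if n=='top' else (215,120,330,215))
        if b is None: print(n,c,'hidden'); continue
        d=plane(p,*b[0],.0925)[:2]-C; print(n,c,b[1],b[0].round(1),'r %.4f ang %.1f'%(np.hypot(*d),np.degrees(np.arctan2(d[1],d[0]))))
E
python3 m.py 2
```

```text
[ 0.58901979 -0.07333064  0.06168601] [ 0.16402572  0.40195274 -0.66281978]
top orange 27 [273.6 250.6] r 0.1045 ang 164.1
top green hidden
scene orange 77 [219.  132.7] r 0.2119 ang -74.5
scene green 33 [233.5 165.8] r 0.1042 ang -16.8
```

The push works: orange went from 180.5° to 164.1°. About 46° remain.

Emit:
arm_command(
  motion=[
    [[-0.001,-0.006,0],-0.03],
    [[-0.002,-0.013,0],-0.067],
    [[-0.003,-0.019,0],-0.1],
    [[-0.005,-0.025,0],-0.133],
    [[-0.007,-0.031,0],-0.167],
    [[-0.009,-0.037,0],-0.2],
    [[-0.012,-0.043,0],-0.233],
    [[-0.015,-0.048,0],-0.267],
    [[-0.018,-0.054,0],-0.3],
    [[-0.021,-0.059,0],-0.333],
    [[-0.025,-0.064,0],-0.367],
    [[-0.029,-0.069,0],-0.4],
  ],
)

```text
time_s: 5.23
tool_pos: [0.575, -0.1078, 0.0619]
orientation: [0.468, 0.883, 0.0, 0.001]
wrist_force: [0.9, -0.4, 0.3]
grip_width: 0.006
gripper_force: 0.5
```

```bash
python3 m.py 3
```

```text
[ 0.57501546 -0.10776065  0.06186299] [ 0.94971645 -0.36943351  0.3176193 ]
top orange hidden
top green hidden
scene orange 78 [219.  132.7] r 0.2122 ang -74.6
scene green hidden
```

By tool geometry the orange key is now at about 128°. I'll push 9° more, back off and rise.

Emit:
arm_command(
  motion=[
    [[-0.004,-0.005,0],-0.03],
    [[-0.009,-0.009,0],-0.067],
    [[-0.014,-0.0135,0],-0.1],
    [[-0.014,-0.0135,0],-0.1],
    [[0.002,-0.004,0],-0.1],
    [[0.02,0.005,0],-0.1],
    [[0.02,0.005,0],-0.1],
    [[0.02,0.005,0.06],-0.1],
    [[0.02,0.005,0.14],-0.1],
    [[0.02,0.005,0.22],-0.1],
    [[0.02,0.005,0.28],-0.1],
    [[0.02,0.005,0.3],-0.1],
  ],
)

```text
time_s: 6.33
tool_pos: [0.5871, -0.1052, 0.2177]
orientation: [0.535, 0.845, 0.002, 0.005]
wrist_force: [0.6, 0.8, 0.0]
grip_width: 0.007
gripper_force: 0.0
```

Emit:
arm_command(
  motion=[
    [[0,-0.06,0.0],0],
    [[0,-0.12,0.0],0],
    [[0,-0.18,0.0],0],
    [[0,-0.24,0.0],0],
    [[0,-0.3,0.0],0],
    [[0,-0.36,0.0],0],
    [[0,-0.42,0.0],0],
    [[0,-0.46,0.0],0],
    [[0,-0.48,0.0],0],
    [[0,-0.48,0.0],0],
  ],
)

```text
time_s: 7.17
tool_pos: [0.5838, -0.3467, 0.2102]
orientation: [0.537, 0.844, -0.0, -0.001]
wrist_force: [0.4, -0.5, -0.7]
grip_width: 0.0
gripper_force: 0.0
```

```bash
python3 m.py 4; python3 - <<'E'
from h import *
cv2.imwrite('pics/t4.png',cv2.imread('pics/top4.png'))
E
```

```text
[ 0.58381612 -0.34673967  0.2102003 ] [ 0.43041731 -0.53139143 -0.69695761]
top orange 28 [251.9 234.2] r 0.1047 ang 118.3
top green 26 [311.7 199.8] r 0.1049 ang -61.8
scene orange 88 [219.2 133.1] r 0.2099 ang -74.3
scene green 36 [237.9 149.2] r 0.1045 ang -62.5
```

View pics/t4.png

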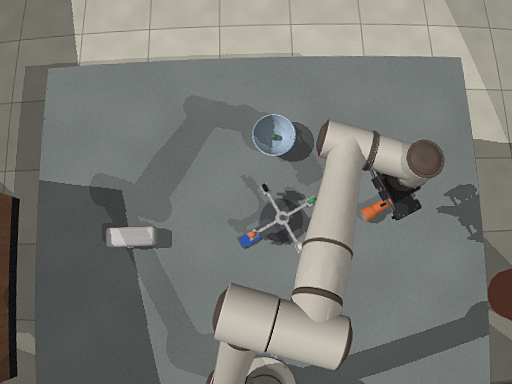

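The top view shows the orange key over the blue pad at (252,234), measured at 118.3° against the pad's 118.5°. The bowl, flashlight and case look unmoved and the arm is clear, so I'm handing it in.

```bash
python3 -c "
from bench import ctrl
print(ctrl.finish_job())"
```

```text
the job is handed in; nothing more can be done
None
```

I pushed the green spoke about 62° clockwise and handed the job in: the orange key measured 118.3° against the blue pad's 118.5°, the other objects looked unmoved and the arm was clear, but no verdict came back.

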